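# Load a T-joint weld coupon under the lip of the inspection nest

### The arm

A 7-joint arm with a two-finger parallel gripper is mounted at the origin on the work surface. World frame = base frame: x ahead of the robot, y to its left, z up, the work surface at z = 0. Lengths are in m, angles in rad, forces in N, time in s.
With the tool pointing down it reaches from about 0.425 to 0.925 m from the base axis. Payload 6.8 kg.
Tool frame: the origin (TCP) lies at the very end of the fingers, on their centre line; the grasp point (between the pads) lies 19 mm behind it; y points along the fingers, z is the direction in which the jaws open and shut, and the axes are right-handed (so a half turn about y gives the same grasp; the last joint's range is limited). The gripper opens to 85 mm and grips with 20 to 120 N. Pads are 22 mm wide; open, the fingers measure 114 mm over their backs; the gripper's body (76 mm by 85 mm) begins 54 mm behind the grasp point. The pads swing forward as they close: fully open they stand 13 mm farther back than shut.
Start: joints at [1.084, 0.477, 0.022, 1.555, -0.011, 1.109, -0.083], TCP at [0.25, -0.627, 0.231] pointing down, gripper open.
Joint ranges: [-2.96, 2.96], [-0.34, 2.1], [-1.41, 1.46], [0.24, 2.44], [-1.37, 4.51], [0.17, 1.92], [-2.96, 2.96]. Speed limits (rad/s): [2.39, 2.39, 3.14, 3.14, 3.14, 3.14, 3.14].

### API

Orientations are given as a rotation vector (axis times angle).
In Python, from bench import r gives the robot as it stands.
- The arm moves only by the tool drive_tool, never from a script. Its argument "series" is a list of rows, each a list of 7 numbers: the shift along the tool's x, y, z in mm, then the turn, a rotation vector about the tool's x, y, z in degrees, then the finger opening in mm, from 0 to 85.4. In form: [[tx, ty, tz, wx, wy, wz, grip], ...]. A call has 1 to 5 rows; each row is the pose to reach, as a shift and turn from the pose measured when the call began, along the tool's axes at that moment; what a row does not reach only later rows make up. A row lasts 1/10 s, in which the tool goes at most 50 mm and 8.59 degrees, less where a joint would pass 70% of its speed; a pose out of reach is approached as far as the arm can. A call with a gripper value outside its range is refused whole. The fingers move at their own pace and stop on an object; "squeeze" is the grip in N (left out, the last holds). Time passes only in rows, so rows that repeat a pose let the fingers close. It gives the time, the measured TCP pose, the force and the opening at its end, in the units of the state.
- r.get_obs(): the state, without advancing time (a new reading comes with each control period).
- r.grab_frame(name): name is "scene" or "top" or "wrist"; returns a dict with "frame" (384x512x3 uint8, blue, green, red), "intrinsics" (3x3 intrinsics, pixels), "rvec" (rotation vector, rad) and "tvec" (3), from world to camera coordinates, as OpenCV has them. Camera axes: x right, y down, z forward; pixel columns grow to the right and rows downward; lengths in m; the calibration is good to about 2 mm. A picture is of the moment at which its call begins. There is no depth.
- r.hand_in(): hands the job in, once; it reports no verdict.
The state is a dict: "clock": time; "joints": joint angles; "qvel": joint speeds; "tau": joint torques, N m; "tcp_pos": TCP position; "orientation": TCP orientation; "contact_force": force on the tool from outside, world axes, zero at the start; "moment": the same for the moment, N m; "grip_width": finger opening in m.
Only numpy, scipy, OpenCV 4.12 (cv2) and the standard library are available. Lean on these libraries where they do the work, as an engineer would, in place of code of your own. Each camera call takes 0.05 s, during which the arm holds its last target.

### The job

Load the green-marked T-joint weld coupon into the blue inspection nest: with the coupon tilted, tuck its bare tongue end under the nest's yellow overhanging lip, then lower the other end until the plate lies flat on the pocket floor, and only then let go and move clear. Leave the red-marked coupon and the standing torch where they are.

Things in the scene. Friction and masses are not known exactly. Their poses are not given: they have to be found in the camera images.
- green_coupon: Coupon to load, 0.5 kg steel T, web top and a dot on the tongue painted green. Plate 100 (x) x 56 (y) x 8 mm, flat on the table. Upright web to grip, 10 mm thick (y), x -10 to +45 mm, from 8 to 53 mm above the underside, 3 mm weld beads at its foot. The bare 40 mm at the -x end is the tongue. Origin: centre of the underside; z up.
- red_coupon: A bystander: the same coupon, same sizes and frame, but painted red. Not to be moved.
- nest: Blue nest, fixed. Origin: pocket centre at table height, z up. Heights are above the table. Floor 10 mm high; pocket 114 mm (x) x 78 mm (y). Yellow lip over its -x end, x -57 to -29, underside 36, top 44 high. End stop x 57 to 65, 38 high. Side walls 8 thick, 22 high. Opening 86 mm long: the plate enters only tilted some 20 deg, tongue low, its x along the nest's x; play 7 mm in x, 11 in y.
- torch: A bystander: a dark steel torch standing upright, 130 mm tall, 28 mm across the barrel, 38 mm across the head; origin at the centre of its foot. Not to be moved or knocked over.
Things that resemble listed ones, but are neither listed nor needed, are in the scene too. What is shaped like the green_coupon but orange is not meant. Leave any pink look-alike of the nest alone.

How it is judged:
On the way, in this order (a step that is already met when the one before it is completed fails the run):
1. the green coupon, held and tilted, has its tongue under the lip (angle between green_coupon's own z axis and vertical above 0.12 rad and x of green_coupon in the frame of nest between -0.02 and 0.01 m and y of green_coupon in the frame of nest between -0.02 and 0.02 m and z of green_coupon in the frame of nest below 0.046 m and contact force between the fingers and green_coupon above 1 N), for 0.1 s.
2. its other end is lowered until the plate is level in the pocket, still held (x of green_coupon in the frame of nest between -0.012 and 0.012 m and y of green_coupon in the frame of nest between -0.015 and 0.015 m and angle between green_coupon's own z axis and vertical below 0.1 rad and z of green_coupon in the frame of nest below 0.016 m and contact force between the fingers and green_coupon above 1 N), for 0.1 s.
At the end, for the whole second after the job is handed in: Green coupon at rest flat on the pocket floor (underside within 4 mm, tilt under 0.08 rad), tongue under the lip, centred within 12 mm along and 15 mm across, x within 0.25 rad of the nest's; red coupon and torch within 30 mm of their starts, torch upright (0.2 rad) (x of green_coupon in the frame of nest between -0.012 and 0.012 m and y of green_coupon in the frame of nest between -0.015 and 0.015 m and z of green_coupon in the frame of nest between 0.005 and 0.014 m and angle between green_coupon's own z axis and vertical below 0.08 rad and angle between the x axis of green_coupon and the x axis of nest, either way round below 0.25 rad and linear speed of green_coupon below 0.02 m/s and angular speed of green_coupon below 0.1 rad/s and distance of each of red_coupon, torch from where it was at the start of the episode below 0.03 m and angle between torch's own z axis and vertical below 0.2 rad); the robot touches nothing.
It fails at once if the red coupon is moved more than 30 mm (distance of red_coupon from where it was at the start of the episode above 0.03 m).
It fails at once if the torch is moved more than 30 mm or knocked over (distance of torch from where it was at the start of the episode above 0.03 m or angle between torch's own z axis and vertical above 0.5 rad).
It also fails if it takes over 35 s, if anything falls off the work surface, if the arm or the gripper's body presses on something with over 40 N, if the wrist force passes 120 N, or if a joint passes its speed limit or range.

## Working session

There is one attempt and no reset: what is moved stays moved. The work goes in short steps, Python scripts to look and compute and a tool call to move; the robot and the scene stay as the last step left them, time stands still between calls to the robot, and variables do not carry over. Pictures are saved under pics/ and viewed, and the job is handed in when it is done.

Besides the shell and the picture viewer there is one more tool, called after ">>>" by a JSON object that holds its "method" and its "body", one argument or row to a line. drive_tool: Moves the arm, as the interface text tells. Its arguments: {"type":"object","properties":{"series":{"type":"array","items":{"type":"array","items":{"type":"number"}}},"squeeze":{"type":"number"}},"required":["series"]}

```bash
ls; mkdir -p pics
python3 - <<'E'
from bench import r
import cv2
print(r.get_obs())
for n in("scene","top","wrist"):
    d=r.grab_frame(n); cv2.imwrite(f"pics/{n}0.png",d["frame"]); print(n,d["intrinsics"].tolist(),d["rvec"],d["tvec"])
E
```

```text
pics
{'clock': 0.0, 'joints': array([ 1.08387898,  0.47777921,  0.02235453,  1.55644983, -0.01151614,
        1.10928567, -0.08308149]), 'qvel': array([ 8.07915591e-04,  8.32814324e-04,  4.06667383e-04, -1.07792884e-03,
       -1.18855951e-04, -2.18341443e-04,  5.52792347e-05]), 'tau': array([-7.90274044e-04, -5.96464348e+01,  1.60737164e+00, -2.81205654e+01,
        1.23586552e-02,  9.30147566e-03, -6.49811852e-06]), 'tcp_pos': array([ 0.24939544, -0.62660666,  0.23034068]), 'orientation': array([-0.38665722,  2.01613205, -2.01257574]), 'contact_force': array([-0.35115887,  0.43500718, -0.60976037]), 'moment': array([-0.03462924, -0.00745359,  0.02191028]), 'grip_width': 0.08521172692365558}
scene [[360.4570905350909, 0.0, 257.73542616001293], [0.0, 360.4570905350909, 194.51732955094505], [0.0, 0.0, 1.0]] [ 1.03945833  2.47893392 -0.9391179 ] [ 0.22747256 -0.24552912  1.43612788]
top [[496.8464253644591, 0.0, 252.75371254718294], [0.0, 496.8464253644591, 191.58200910387376], [0.0, 0.0, 1.0]] [ 2.11175808 -2.10537428  0.21778139] [0.08557067 0.43328929 1.20127359]
wrist [[319.61008642907314, 0.0, 257.93332017001893], [0.0, 319.61008642907314, 196.9711099044763], [0.0, 0.0, 1.0]] [-2.37112221  1.60640664  0.26240729] [-0.67380987 -0.04180568  0.38044111]
```

View pics/scene0.png

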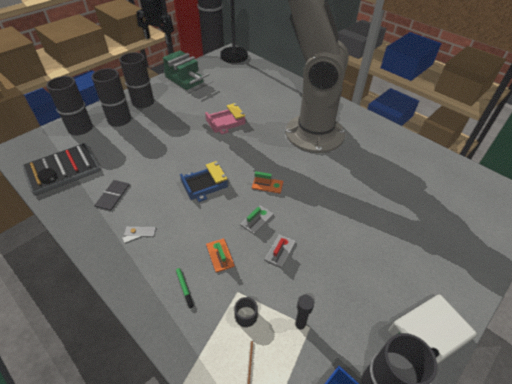

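View pics/top0.png

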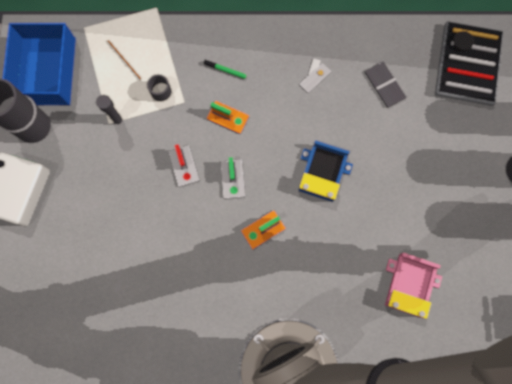

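View pics/wrist0.png

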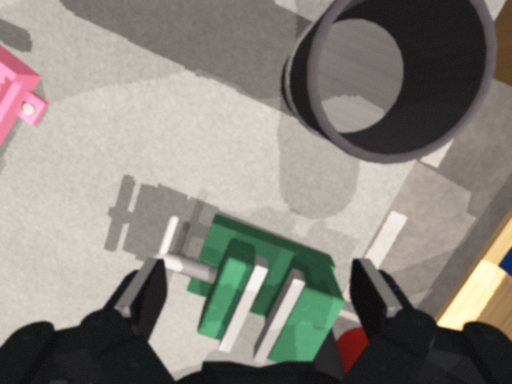

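The top view shows the green coupon at about (232,180), the red one at (184,165), the blue nest at (325,170) with its lip at (320,187), the torch at (108,108), and the orange and pink decoys. Next I'll measure them by colour.

```bash
cat > h.py <<'E'
import numpy as np, cv2
from bench import r
def ray(d,uv,z):
    R=cv2.Rodrigues(np.array(d["rvec"]))[0]; t=np.array(d["tvec"]).ravel()
    C=-R.T@t; v=R.T@np.linalg.inv(d["intrinsics"])@np.array([uv[0],uv[1],1.])
    return C+v*(z-C[2])/v[2]
def proj(d,P):
    return cv2.projectPoints(np.array(P,float).reshape(-1,3),np.array(d["rvec"],float),np.array(d["tvec"],float),d["intrinsics"],None)[0].reshape(-1,2)
def blobs(d,lo,hi,mina=6):
    h=cv2.cvtColor(d["frame"],cv2.COLOR_BGR2HSV); m=cv2.inRange(h,lo,hi)
    n,l,s,c=cv2.connectedComponentsWithStats(m)
    return [(s[i][4],c[i].round(1),cv2.minAreaRect(np.argwhere(l==i)[:,::-1].astype(np.float32))) for i in range(1,n) if s[i][4]>=mina],m
G=((45,100,60),(75,255,255)); Y=((22,120,80),(35,255,255)); B=((100,120,50),(125,255,255)); RD=((0,150,80),(6,255,255))
E
python3 - <<'E'
from h import *
for n in("top","scene"):
    d=r.grab_frame(n)
    for nm,c in(("G",G),("Y",Y),("B",B),("R",RD)):
        for b in blobs(d,*c)[0]: print(n,nm,b[0],b[1],[np.round(x,1) for x in b[2]], ray(d,b[1],.053 if nm in'GR' else .044).round(4), ray(d,b[1],.008).round(4))
    f=d["frame"]
    if n=="top": c=f[90:260,140:380]
    else: c=f[140:290,150:330]
    cv2.imwrite(f"pics/crop_{n}.png",cv2.resize(c,None,fx=3.3,fy=3.3,interpolation=cv2.INTER_CUBIC))
E
```

```text
top G 5037 [256.5   4.5] [array([255.5,   4.5]), array([  9., 511.]), np.float64(90.0)] [0.9506 0.0785 0.053 ] [0.9795 0.0784 0.008 ]
top G 148 [229.3  70.7] [array([229.4,  70.8]), array([32.9,  4.4]), np.float64(20.0)] [0.7568 0.1497 0.053 ] [0.7784 0.1523 0.008 ]
top G 88 [220.  108.4] [array([220. , 108.4]), array([20.1,  4.4]), np.float64(23.6)] [0.6515 0.1724 0.053 ] [0.6692 0.1758 0.008 ]
top G 28 [237.6 120.8] [array([237.5, 120.5]), array([5., 5.]), np.float64(90.0)] [0.6177 0.1265 0.053 ] [0.6342 0.1282 0.008 ]
top G 93 [231.2 168.8] [array([231.2, 168.5]), array([21.1,  4.5]), np.float64(84.3)] [0.4901 0.1414 0.053 ] [0.5019 0.1436 0.008 ]
top G 33 [233.4 189.6] [array([233.5, 189.5]), array([5., 5.]), np.float64(90.0)] [0.4365 0.1352 0.053 ] [0.4462 0.1372 0.008 ]
top G 89 [268.8 223.6] [array([269.3, 223.4]), array([ 4.5, 21.6]), np.float64(58.0)] [0.351  0.0471 0.053 ] [0.3576 0.0458 0.008 ]
top G 32 [252.5 235.5] [array([252.5, 235.5]), array([5., 5.]), np.float64(90.0)] [0.3215 0.0871 0.053 ] [0.327  0.0873 0.008 ]
top Y 16 [222.5 106.2] [array([222.6, 106.3]), array(
[... 2913 characters left out ...]
416  0.008 ]
scene B 46 [205.7 189.1] [array([205.8, 189. ]), array([ 1.8, 25.6]), np.float64(70.0)] [ 0.5284 -0.0394  0.044 ] [ 0.5091 -0.0671  0.008 ]
scene B 329 [340.6 377.3] [array([341.5, 374.5]), array([33., 17.]), np.float64(-0.0)] [0.6858 0.6017 0.044 ] [0.6731 0.6009 0.008 ]
scene R 810 [188.   25.7] [array([187.9,  27.8]), array([58.2, 22.7]), np.float64(83.3)] [-0.1817 -1.0204  0.053 ] [-0.2438 -1.1076  0.008 ]
scene R 59 [ 71.2 159.8] [array([ 71.4, 159.8]), array([22.4,  2.7]), np.float64(63.4)] [ 0.7688 -0.4604  0.053 ] [ 0.7571 -0.5178  0.008 ]
scene R 71 [279.8 245.3] [array([279. , 245.5]), array([ 6.4, 17.7]), np.float64(45.0)] [0.5262 0.2787 0.053 ] [0.5016 0.2605 0.008 ]
```

View pics/crop_top.png

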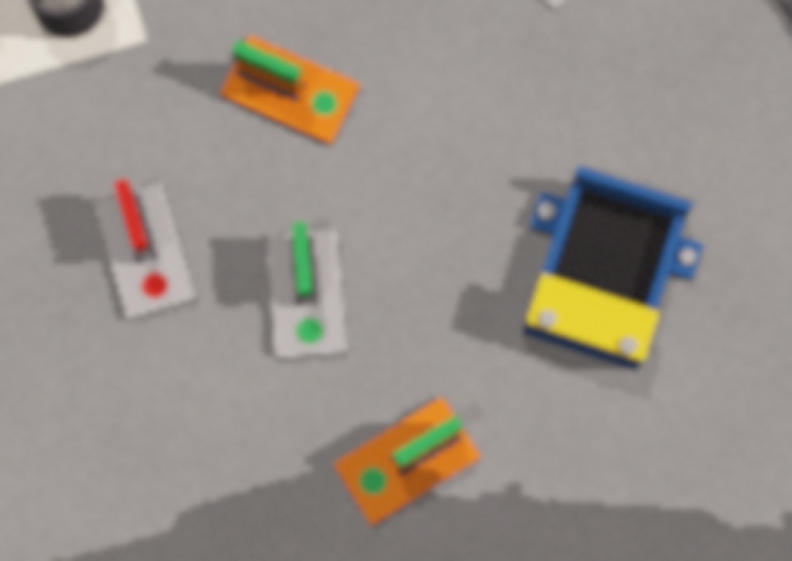

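View pics/crop_scene.png

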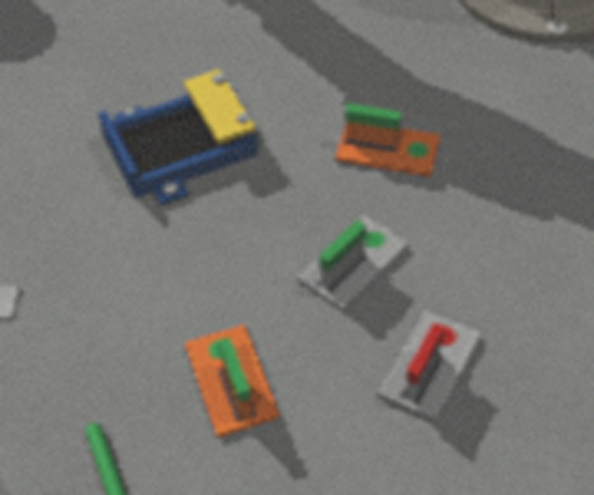

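Run:
```python
from h import *
from scipy.spatial.transform import Rotation as Ro
o=r.get_obs(); T=Ro.from_rotvec(o["orientation"]).as_matrix(); print("tool axes cols\n",T.round(3))
d=r.grab_frame("wrist"); R=cv2.Rodrigues(np.array(d["rvec"]))[0]; C=-R.T@np.array(d["tvec"])
print("cam in tool",T.T@(C-o["tcp_pos"]), "\n", (T.T@R.T).round(3))
d=r.grab_frame("top"); R=cv2.Rodrigues(np.array(d["rvec"]))[0]; print("topcam",-R.T@np.array(d["tvec"]))
f=d["frame"]; h=cv2.cvtColor(f,cv2.COLOR_BGR2HSV)
m=cv2.inRange(h,*Y); m[:,:290]=0;m[:,360:]=0
c=max(cv2.findContours(m,0,1)[0],key=cv2.contourArea)
b=cv2.boxPoints(cv2.minAreaRect(c))
for p in b: print(p.round(1),ray(d,p,.044).round(4))
m=cv2.inRange(h,*B); m[:,:290]=0;m[:,360:]=0
print("stop",cv2.boxPoints(cv2.minAreaRect(np.argwhere(m)[:,::-1].astype(np.float32))).round(1))
# grey plate
for nm,x0 in(("green",210),):
    roi=f[140:215,205:260]; hh=cv2.cvtColor(roi,cv2.COLOR_BGR2HSV)
    mm=((hh[...,2]>155)&(hh[...,1]<40)).astype(np.uint8); 
    g=cv2.inRange(hh,*G); mm|=g//255
    n,l,s,cc=cv2.connectedComponentsWithStats(mm); print(s[1:])
    k=1+np.argmax(s[1:,4]); rr=cv2.minAreaRect(np.argwhere(l==k)[:,::-1].astype(np.float32)+np.float32([205,140])); print(rr)
    for p in cv2.boxPoints(rr): print(p,ray(d,p,.008).round(4))
```

```text
tool axes cols
 [[-0.929 -0.     0.37 ]
 [-0.37   0.001 -0.929]
 [ 0.    -1.    -0.001]]
cam in tool [-0.08133735 -0.14288903 -0.00052338] 
 [[-0.001  0.949  0.316]
 [-0.    -0.316  0.949]
 [ 1.     0.001  0.001]]
topcam [0.17274143 0.08098034 1.26559186]
[298.5 187.5] [ 0.4442 -0.0282  0.044 ]
[304. 171.] [ 0.4871 -0.0429  0.044 ]
[340. 183.] [ 0.4561 -0.133   0.044 ]
[334.5 199.5] [ 0.4137 -0.1179  0.044 ]
stop [[298.  168.4]
 [307.7 138.2]
 [355.  153.5]
 [345.2 183.7]]
[[   0    0   55   75 3308]]
((232.0, 177.0), (74.0, 54.0), 90.0)
[205. 140.] [0.5804 0.214  0.008 ]
[259. 140.] [0.5808 0.071  0.008 ]
[259. 214.] [0.3824 0.0709 0.008 ]
[205. 214.] [0.382  0.2093 0.008 ]
```

Run:
```python
from h import *
d=r.grab_frame("scene")
for p in((143,104),(120,122),(80,131),(155,95),(185,85),(205,80)): print(p,ray(d,p,0).round(3))
b=ray(d,(143,104),0)
for z in(.1,.15,.2,.25): print(z,proj(d,b+[0,0,z]).round(0))
```

```text
(143, 104) [ 0.371 -0.644  0.   ]
(120, 122) [ 0.509 -0.601  0.   ]
(80, 131) [ 0.651 -0.66   0.   ]
(155, 95) [ 0.294 -0.665 -0.   ]
(185, 85) [ 0.149 -0.637  0.   ]
(205, 80) [ 0.056 -0.607  0.   ]
0.1 [[138.  83.]]
0.15 [[135.  72.]]
0.2 [[132.  60.]]
0.25 [[128.  47.]]
```

>>> {"method": "drive_tool", "body": {
  "series": [
    [0,-50,0,0,0,0,85],
    [-40,-60,-50,0,0,0,85],
    [-80,-60,-80,0,10,0,85],
    [-115,-60,-105,0,18,0,85],
    [-150,-60,-130,0,26,0,85]
  ]
}}

```text
clock: 0.9
tcp_pos: [0.3389, -0.4536, 0.2917]
orientation: [-0.069, -2.19, 2.19]
contact_force: [0.4, -0.5, -0.9]
grip_width: 0.0849
```

```bash
cat >> h.py <<'E'
from scipy.spatial.transform import Rotation as Ro
def toolR(yaw,tilt=0):
    """part frame yaw (deg), tilt deg (tongue low positive): returns tool R; tool x=-part x, y=-part z, z=-part y"""
    P=Ro.from_euler('z',yaw,degrees=True).as_matrix()@Ro.from_euler('y',-tilt,degrees=True).as_matrix()
    return np.column_stack([-P[:,0],-P[:,2],-P[:,1]])
def delta(pos,Rt):
    o=r.get_obs(); T=Ro.from_rotvec(o["orientation"]).as_matrix()
    return (T.T@(np.array(pos)-o["tcp_pos"])*1e3).round(1), np.degrees(Ro.from_matrix(T.T@Rt).as_rotvec()).round(1)
E
python3 - <<'E'
from h import *
print(np.linalg.det(toolR(-19)))
print(delta((.535,-.11,.25),toolR(-18.9)))
E
```

```text
1.0
(array([-174.3,   41.7, -355.1]), array([-0. , 15.3, -0. ]))
```

>>> {"method": "drive_tool", "body": {
  "series": [
    [-22,5,-45,0,3,0,85],
    [-44,10,-90,0,6,0,85],
    [-66,16,-135,0,9,0,85],
    [-88,21,-180,0,12,0,85],
    [-110,26,-225,0,15,0,85]
  ]
}}

```text
clock: 1.4
tcp_pos: [0.4616, -0.2372, 0.2662]
orientation: [-0.338, -2.045, 2.046]
contact_force: [0.8, -1.6, -0.5]
grip_width: 0.0847
```

Run:
```python
from h import *
print(delta((.535,-.11,.25),toolR(-18.9)))
```

```text
(array([ -28.7,   16.3, -144. ]), array([-0. ,  0.2, -0.1]))
```

>>> {"method": "drive_tool", "body": {
  "series": [
    [-10,5,-48,0,0,0,85],
    [-20,10,-96,0,0,0,85],
    [-29,16,-144,0,0,0,85],
    [-29,16,-144,0,0,0,85],
    [-29,16,-144,0,0,0,85]
  ]
}}

```text
clock: 1.9
tcp_pos: [0.5355, -0.1089, 0.25]
orientation: [-0.335, -2.046, 2.048]
contact_force: [-0.1, -0.8, -0.3]
grip_width: 0.0848
```

Run:
```python
from h import *
d=r.grab_frame("wrist"); cv2.imwrite("pics/w1.png",d["frame"])
for nm,c in(("Y",Y),("B",B)):
    for b in blobs(d,*c,40)[0]: print(nm,b[0],b[1],cv2.boxPoints(b[2]).round(1).tolist())
```

```text
Y 2343 [257.6 239.7] [[217.60000610351562, 256.0], [218.10000610351562, 223.1999969482422], [297.20001220703125, 224.3000030517578], [296.70001220703125, 257.1000061035156]]
B 2556 [257.2 170.2] [[203.0, 144.0], [312.0, 144.0], [312.0, 223.0], [203.0, 223.0]]
```

View pics/w1.png

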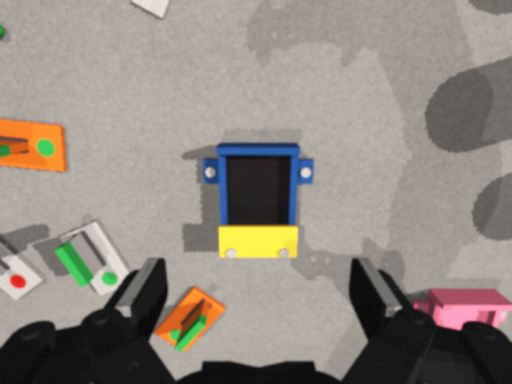

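Wrist view: the blue nest stands upright in the picture, with the lip at cols 218–297 and rows 224–257 and the stop's top edge at row 144. The green coupon's dot is at (109,278).

Run:
```python
from h import *
d=r.grab_frame("wrist")
h=cv2.cvtColor(d["frame"],cv2.COLOR_BGR2HSV)
a,b=ray(d,(217.8,224),.044),ray(d,(297.3,225.2),.044)
print("lip edge",a.round(4),b.round(4),"w",np.linalg.norm(a-b))
ang=np.degrees(np.arctan2(*(a-b)[[1,0]]))-90; print("yaw",ang)
X=np.array([np.cos(np.radians(ang)),np.sin(np.radians(ang)),0])
print("centre from lip",((a+b)/2+.029*X).round(4))
e,f=ray(d,(217.8,257),.044),ray(d,(297.3,258),.044); print("outer lip",((e+f)/2).round(4), np.linalg.norm((a+b-e-f)/2))
# stop outer edge, from blue mask columns
m=cv2.inRange(h,*B)
for u in(225,257,290):
    rows=np.where(m[100:200,u])[0]+100; print(u,rows.min(),rows.max(), ray(d,(u,rows.min()-.5),.038).round(4))
rows=[np.where(m[100:200,u])[0].min()+99.5 for u in range(222,295)]
p=ray(d,(257,np.median(rows)),.038); print("centre from stop",(p-.065*X).round(4))
print("stop slope",np.polyfit(range(222,295),rows,1))
cols=[(np.where(m[rw,212:305])[0]) for rw in range(195,220)]
L=np.median([c.min() for c in cols])+211.5; Rr=np.median([c.max() for c in cols])+212.5
p,q=ray(d,(L,205),.022),ray(d,(Rr,205),.022); print("walls",p.round(4),q.round(4),np.linalg.norm(p-q))
for c in(G,):
    for bb in blobs(d,*c,20)[0]:print(bb[0],bb[1],ray(d,bb[1],.053).round(4),ray(d,bb[1],.008).round(4))
```

```text
lip edge [ 0.4851 -0.0437  0.044 ] [ 0.4535 -0.1325  0.044 ] w 0.09421685026067782
yaw -19.630074109992037
centre from lip [ 0.4966 -0.0978  0.044 ]
outer lip [ 0.4278 -0.0741  0.044 ] 0.04382537866632674
225 144 199 [ 0.5709 -0.0843  0.038 ]
257 144 155 [ 0.5595 -0.1179  0.038 ]
290 144 199 [ 0.5478 -0.1526  0.038 ]
centre from stop [ 0.4983 -0.0961  0.038 ]
stop slope [2.10299892e-17 1.43500000e+02]
walls [ 0.5006 -0.0478  0.022 ] [ 0.471  -0.1355  0.022 ] 0.09253213355467312
205 [ 43.7 148.3] [0.6297 0.0985 0.053 ] [0.632  0.1295 0.008 ]
70 [  3.2 151.1] [0.6409 0.141  0.053 ] [0.6447 0.1776 0.008 ]
765 [ 72.6 264.3] [0.4952 0.1383 0.053 ] [0.4798 0.1746 0.008 ]
146 [108.1 278.7] [0.4636 0.107  0.053 ] [0.444  0.1392 0.008 ]
467 [187. 333.] [0.3571 0.0471 0.053 ] [0.3235 0.0713 0.008 ]
```

Run:
```python
from h import *
print(delta((.52,.143,.2),toolR(5)))
```

```text
(array([  96.2,   49.9, -236.3]), array([ -0.1, -23.8,  -0.1]))
```

>>> {"method": "drive_tool", "body": {
  "series": [
    [18,8,-44,0,-5,0,85],
    [36,16,-88,0,-10,0,85],
    [54,25,-133,0,-15,0,85],
    [72,35,-177,0,-20,0,85],
    [90,45,-220,0,-23.8,0,85]
  ]
}}

```text
clock: 2.5
tcp_pos: [0.5207, 0.1251, 0.2051]
orientation: [-0.092, 2.174, -2.179]
contact_force: [0.2, -0.1, -0.4]
grip_width: 0.0852
```

Run:
```python
from h import *
print(delta((.52,.143,.2),toolR(5)))
d=r.grab_frame("wrist"); cv2.imwrite("pics/w2.png",d["frame"])
for bb in blobs(d,*G,20)[0]:print(bb[0],bb[1],cv2.boxPoints(bb[2]).round(1).tolist())
```

```text
(array([ -0.8,   5. , -17.9]), array([-0.1, -0. , -0.1]))
1015 [213.2  22. ] [[178.5, 8.5], [186.6999969482422, -4.099999904632568], [247.60000610351562, 35.29999923706055], [239.5, 47.900001525878906]]
363 [263.5  58. ] [[254.0, 47.0], [273.0, 47.0], [273.0, 69.0], [254.0, 69.0]]
779 [237.8 209.3] [[230.5, 176.10000610351562], [246.60000610351562, 175.6999969482422], [248.3000030517578, 239.89999389648438], [232.10000610351562, 240.3000030517578]]
760 [312.4 326.4] [[286.3999938964844, 328.20001220703125], [331.29998779296875, 309.6000061035156], [337.5, 324.70001220703125], [292.6000061035156, 343.29998779296875]]
149 [273.  319.6] [[266.0, 314.0], [280.0, 314.0], [280.0, 325.0], [266.0, 325.0]]
```

View pics/w2.png

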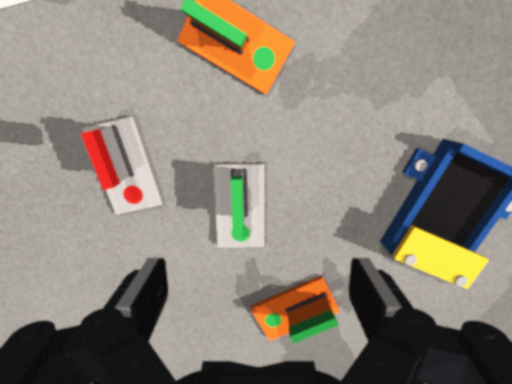

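The green web is at cols 231–245, rows 176–228, with its dot at (240,233). The plate spans cols 214–266 and rows 163–248. Next I'll fit the web line, the dot and the plate edges.

Run:
```python
from h import *
d=r.grab_frame("wrist"); f=d["frame"]; h=cv2.cvtColor(f,cv2.COLOR_BGR2HSV)
m=cv2.inRange(h,*G)
rw=np.arange(172,246)
for q in rw[::3]:
    c=np.where(m[q,220:260])[0]+220
    print(q,(c.min(),c.max()) if len(c) else None, end=" ")
print()
cs=[];P=[]
for q in range(180,220):
    c=np.where(m[q,220:260])[0]+220; P.append(ray(d,(c.mean(),q),.053)[:2])
P=np.array(P); k=np.polyfit(P[:,0],P[:,1],1); print("web yaw",np.degrees(np.arctan(k[0])),"y at .49",np.polyval(k,.49))
top=np.where(m[170:200,238])[0].min()+169.5; print("web +x end",ray(d,(238,top),.053).round(4), top)
g=h.copy()
v=f[:,:,1].astype(int)
print("row190",v[190,205:275].tolist()); print("row235",v[235,205:275].tolist()); print("col255",v[155:260,255].tolist())
print("dot",ray(d,(240.5,235),.008).round(4))
```

```text
172 None 175 (np.int64(243), np.int64(252)) 178 (np.int64(241), np.int64(253)) 181 (np.int64(241), np.int64(253)) 184 (np.int64(241), np.int64(253)) 187 (np.int64(241), np.int64(253)) 190 (np.int64(241), np.int64(253)) 193 (np.int64(242), np.int64(253)) 196 (np.int64(242), np.int64(253)) 199 (np.int64(242), np.int64(253)) 202 (np.int64(242), np.int64(253)) 205 (np.int64(242), np.int64(253)) 208 (np.int64(242), np.int64(253)) 211 (np.int64(242), np.int64(253)) 214 (np.int64(242), np.int64(253)) 217 (np.int64(243), np.int64(252)) 220 (np.int64(243), np.int64(252)) 223 (np.int64(243), np.int64(252)) 226 (np.int64(242), np.int64(255)) 229 (np.int64(241), np.int64(257)) 232 (np.int64(240), np.int64(257)) 235 (np.int64(241), np.int64(256)) 238 (np.int64(244), np.int64(253)) 241 None 244 None 
web yaw 5.908693520800381 y at .49 0.142857128770356Traceback (most recent call last):
  File "<stdin>", line 13, in <module>
    return umr_minimum(a, axis, None, out, keepdims, initial, where)
ValueError: zero-size array to reduction operation minimum which has no identity
```

Run:
```python
from h import *
d=r.grab_frame("wrist"); f=d["frame"]; h=cv2.cvtColor(f,cv2.COLOR_BGR2HSV)
m=cv2.inRange(h,*G)
print(r.get_obs()["tcp_pos"])
print("web +x end",ray(d,(247.5,174.5),.053).round(4),"web -x end",ray(d,(247.8,224.5),.053).round(4))
print("dot",ray(d,(248.7,232.5),.008).round(4))
v=f[:,:,1].astype(int)
print("row190",v[190,215:290].tolist()); print("row242",v[242,215:290].tolist()); print("col265",v[155:260,265].tolist())
```

```text
[0.5198192  0.12723543 0.20467308]
web +x end [0.5234 0.142  0.053 ] web -x end [0.4722 0.1372 0.053 ]
dot [0.4428 0.135  0.008 ]
row190 [105, 106, 107, 109, 121, 135, 148, 151, 148, 148, 150, 149, 144, 145, 142, 149, 146, 148, 145, 142, 146, 142, 152, 178, 199, 206, 209, 206, 207, 206, 207, 208, 202, 183, 143, 101, 77, 83, 107, 140, 155, 165, 182, 193, 196, 197, 195, 195, 196, 198, 206, 209, 215, 214, 203, 176, 155, 156, 162, 167, 171, 171, 174, 172, 173, 170, 170, 171, 170, 169, 166, 163, 169, 170, 172]
row242 [173, 169, 159, 151, 148, 150, 157, 181, 203, 216, 217, 220, 217, 216, 211, 211, 214, 215, 215, 215, 213, 214, 214, 211, 214, 219, 217, 217, 214, 214, 214, 216, 216, 215, 211, 210, 212, 211, 211, 211, 212, 215, 218, 220, 219, 219, 219, 218, 218, 217, 216, 215, 214, 206, 187, 168, 162, 160, 163, 165, 163, 166, 165, 169, 168, 169, 169, 168, 165, 165, 163, 161, 161, 164, 164]
col265 [151, 153, 157, 154, 149, 129, 108, 120, 160, 187, 199, 202, 204, 205, 205, 206, 202, 204, 207, 207, 208, 209, 210, 208, 209, 205, 204, 201, 204, 204, 204, 203, 205, 204, 206, 206, 206, 208, 209, 209, 211, 211, 211, 210, 212, 212, 210, 214, 214, 215, 215, 214, 218, 214, 217, 214, 217, 215, 213, 215, 215, 214, 216, 218, 215, 217, 215, 216, 215, 217, 216, 216, 216, 215, 215, 215, 217, 216, 216, 216, 214, 217, 214, 214, 217, 216, 216, 216, 213, 212, 200, 183, 172, 168, 166, 167, 167, 166, 167, 167, 169, 171, 169, 168, 166]
```

Run:
```python
from h import *
d=r.grab_frame("wrist"); print(r.get_obs()["tcp_pos"])
f=d["frame"]
a=ray(d,(248,163),.008);b=ray(d,(248,245.7),.008);print("plate ends",a.round(4),b.round(4),np.linalg.norm(a-b),((a+b)/2).round(4))
a=ray(d,(221.9,242),.008);b=ray(d,(269.5,242),.008);print("sides",a.round(4),b.round(4),np.linalg.norm(a-b))
t=r.grab_frame("top")
for P in((.4975,.1396,.053),(.4901,.1414,.053)): print(proj(t,P),proj(d,P))
m=blobs(t,*G)[1]; print([ (q,np.where(m[q,222:242])[0].tolist()) for q in range(154,196,2)])
```

```text
[0.52050858 0.12473345 0.20488357]
plate ends [0.5256 0.1386 0.008 ] [0.4266 0.1305 0.008 ] 0.09931452521280479 [0.4761 0.1346 0.008 ]
sides [0.4287 0.1615 0.008 ] [0.4337 0.1058 0.008 ] 0.055919829707920324
[[231.94239146 165.95884207]] [[243.36434186 201.01847768]]
[[231.19263112 168.79665541]] [[240.95776407 207.94729045]]
[(154, []), (156, []), (158, [8, 9]), (160, [7, 8, 9]), (162, [7, 8, 9, 10]), (164, [7, 8, 9, 10, 11]), (166, [7, 8, 9, 10, 11]), (168, [7, 8, 9, 10, 11]), (170, [8, 9, 10, 11]), (172, [8, 9, 10, 11]), (174, [8, 9, 10, 11, 12]), (176, [8, 9, 10, 11, 12]), (178, [8, 9, 10, 11]), (180, []), (182, []), (184, []), (186, []), (188, [9, 10, 11, 12, 13, 14]), (190, [9, 10, 11, 12, 13, 14]), (192, [10, 11, 12, 13]), (194, [])]
```

>>> {"method": "drive_tool", "body": {
  "series": [
    [0,0,-15,0,0,0,85],
    [0,0,-15,0,0,0,85],
    [0,0,-15,0,0,0,85]
  ]
}}

```text
clock: 3.05
tcp_pos: [0.5199, 0.1379, 0.2052]
orientation: [-0.089, 2.175, -2.181]
contact_force: [0.1, 0.4, -0.3]
grip_width: 0.0853
```

```bash
cat > meas.py <<'E'
from h import *
print(r.get_obs()["tcp_pos"])
d=r.grab_frame("wrist"); f=d["frame"]; h=cv2.cvtColor(f,cv2.COLOR_BGR2HSV); print(r.get_obs()["tcp_pos"])
cv2.imwrite("pics/w3.png",f)
m=cv2.inRange(h,*G); n,l,s,c=cv2.connectedComponentsWithStats(m)
k=min([i for i in range(1,n) if s[i][4]>300],key=lambda i:np.hypot(*(c[i]-[250,205])))
print(s[k],c[k])
ys=np.arange(s[k][1]+5,s[k][1]+42); xm=[np.where(l[y]==k)[0].mean() for y in ys]
P=np.array([ray(d,(x,y),.053)[:2] for x,y in zip(xm,ys)]); kk=np.polyfit(P[:,0],P[:,1],1)
print("yaw",np.degrees(np.arctan(kk[0])),"web line y at .47,.49",np.polyval(kk,[.47,.49]))
print("web +x end",ray(d,(xm[0],s[k][1]-.5),.053).round(4))
v=cv2.GaussianBlur(f,(3,3),0)[:,:,1].astype(int); u=int(c[k][0])+16
col=v[:,u]; g=np.diff(col)
t=150+np.argmax(g[150:175]); b=235+np.argmin(g[235:260]); print("col",u,t,b)
a,e=ray(d,(u,t+.5),.008),ray(d,(u,b+.5),.008); print("ends",a.round(4),e.round(4),np.linalg.norm(a-e))
row=v[b-5]; g=np.diff(row); L=200+np.argmax(g[200:250]); q=255+np.argmin(g[255:290]); a,e=ray(d,(L+.5,b-5),.008),ray(d,(q+.5,b-5),.008); print("sides",L,q,a.round(4),e.round(4),np.linalg.norm(a-e),((a+e)/2).round(4))
E
python3 meas.py
python3 - <<'E'
from h import *
t=r.grab_frame("top"); print("topplate",ray(t,(232.7,178.5),.008))
E
```

```text
[0.51991216 0.13793997 0.20523745]
[0.51985628 0.13773313 0.20514498]
[243 176  18  65 802] [250.23067332 208.96882793]
yaw 5.740501520540406 web line y at .47,.49 [0.14108518 0.14309573]
web +x end [0.5238 0.1462 0.053 ]
col 266 164 246
ends [0.5259 0.1293 0.008 ] [0.4275 0.1202 0.008 ] 0.09882739986059605
sides 227 274 [0.4309 0.166  0.008 ] [0.4354 0.1109 0.008 ] 0.055227838997109424 [0.4332 0.1385 0.008 ]
topplate [0.47580317 0.13939086 0.008     ]
```

View pics/w3.png

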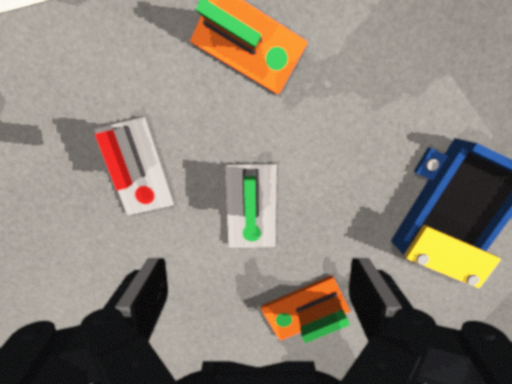

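The web line, plate sides (55 mm) and ends (99 mm) match the given sizes. That puts the coupon centre at about (0.476, 0.141) with yaw 5.5°. Grasp point: (0.492, 0.1427).

Run:
```python
from h import *
print(delta((.492,.1427,.1),toolR(5.5)))
```

```text
(array([ 27.4, 105. ,  -7.6]), array([-0.2, -0.7, -0.1]))
```

>>> {"method": "drive_tool", "body": {
  "series": [
    [14,45,-4,0,-0.7,0,85],
    [27,85,-7.6,0,-0.7,0,85],
    [27.4,105,-7.6,-0.2,-0.7,0,85],
    [27.4,105,-7.6,-0.2,-0.7,0,85],
    [27.4,105,-7.6,-0.2,-0.7,0,85]
  ]
}}

```text
clock: 3.65
tcp_pos: [0.4927, 0.1426, 0.1005]
orientation: [-0.101, 2.173, -2.172]
contact_force: [-0.4, -0.9, 0.2]
grip_width: 0.085
```

Run:
```python
from h import *
print(delta((.492,.1427,.015),toolR(5.5)))
d=r.grab_frame("wrist"); cv2.imwrite("pics/w4.png",d["frame"])
# where tcp axis z-plane is: compare web line
m=blobs(d,*G)[1]
for q in range(200,380,12):
    c=np.where(m[q,200:320])[0]+200
    if len(c): print(q,c.min(),c.max(),ray(d,(c.mean(),q),.053).round(4))
```

```text
(array([ 0.8, 85.5, -0.1]), array([ 0. , -0.1, -0.1]))
200 248 266 [0.5083 0.145  0.053 ]
212 248 265 [0.5002 0.1446 0.053 ]
224 248 265 [0.4919 0.1438 0.053 ]
236 250 264 [0.4835 0.1427 0.053 ]
248 249 266 [0.4748 0.1415 0.053 ]
260 246 269 [0.4659 0.1407 0.053 ]
```

View pics/w4.png

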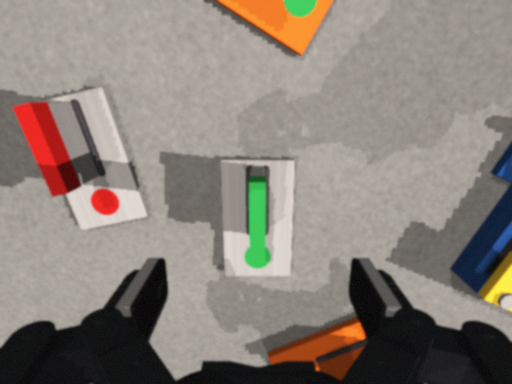

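>>> {"method": "drive_tool", "body": {
  "series": [
    [0.5,40,0,0,0,0,85],
    [0.8,75,0,0,0,0,85],
    [0.8,85.5,0,0,0,0,85],
    [0.8,85.5,0,0,0,0,85]
  ]
}}

```text
clock: 4.1
tcp_pos: [0.4929, 0.1429, 0.0157]
orientation: [-0.1, 2.172, -2.171]
contact_force: [-0.6, -0.2, -0.1]
grip_width: 0.0848
```

>>> {"method": "drive_tool", "body": {
  "series": [
    [0,0,0,0,0,0,0],
    [0,0,0,0,0,0,0],
    [0,0,0,0,0,0,0],
    [0,0,0,0,0,0,0],
    [0,0,0,0,0,0,0]
  ],
  "squeeze": 80
}}

```text
clock: 4.6
tcp_pos: [0.4932, 0.1429, 0.0162]
orientation: [-0.099, 2.172, -2.171]
contact_force: [-0.0, -0.6, -1.1]
grip_width: 0.0119
```

>>> {"method": "drive_tool", "body": {
  "series": [
    [0,0,0,0,0,0,0],
    [0,0,0,0,0,0,0],
    [0,-40,0,0,0,0,0],
    [0,-80,0,0,0,0,0],
    [0,-100,0,0,0,0,0]
  ]
}}

```text
clock: 5.1
tcp_pos: [0.4932, 0.1429, 0.1181]
orientation: [-0.098, 2.172, -2.17]
contact_force: [1.4, 1.3, -6.1]
grip_width: 0.009
```

Run:
```python
from h import *
d=r.grab_frame("wrist"); cv2.imwrite("pics/w5.png",d["frame"]); o=r.get_obs(); print(o["tcp_pos"],o["contact_force"],o["moment"],o["grip_width"])
d=r.grab_frame("scene"); cv2.imwrite("pics/s5.png",cv2.resize(d["frame"][100:300,130:330],None,fx=3,fy=3))
```

```text
[0.49448516 0.1432798  0.12024523] [ 0.44335947  0.74046075 -4.330956  ] [ 0.04741454 -0.14012577  0.08859575] 0.008793818928928502
```

View pics/w5.png

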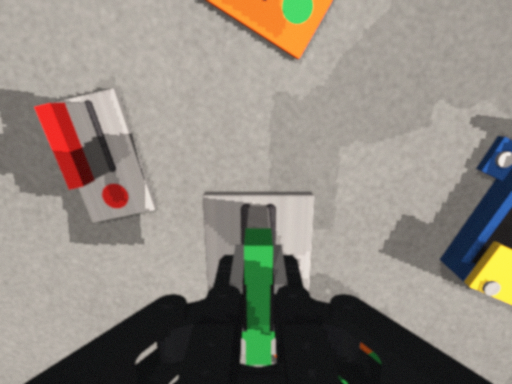

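View pics/s5.png

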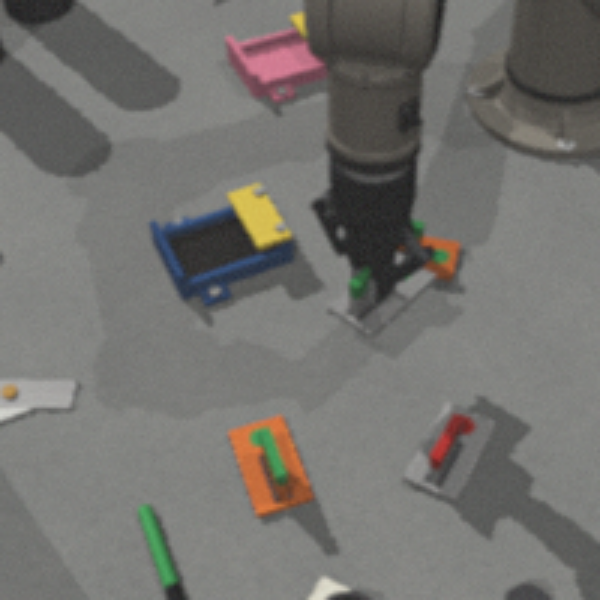

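The coupon is held level: its far plate edge is at row 193, cols 204–313, and its web top edge at row 228. Next I'll locate it in the tool frame.

Run:
```python
from h import *
d=r.grab_frame("wrist"); o=r.get_obs(); f=d["frame"]
T=Ro.from_rotvec(o["orientation"]).as_matrix()
R=cv2.Rodrigues(np.array(d["rvec"]))[0]; C=-R.T@np.array(d["tvec"]); Ct=T.T@(C-o["tcp_pos"]); print(Ct)
v=cv2.GaussianBlur(f,(3,3),0)[:,:,1].astype(int)
print("col225",v[180:205,225].tolist(),"col300",v[180:205,300].tolist(),"row215",v[215,195:212].tolist(),v[215,305:322].tolist(), "web col258",f[215:240,258].tolist()[::2])
def tr(uv,y):
    w=T.T@R.T@np.linalg.inv(d["intrinsics"])@np.array([uv[0],uv[1],1.]); return Ct+w*(y-Ct[1])/w[1]
for n,uv,y in(("edge",(204.5,193.5),.0082),("edge",(313,193.5),.0082),("webtop",(258,228.5),-.0368),("webtop -x",(258,366),-.0368)): print(n,(tr(uv,y)*1e3).round(1))
```

```text
[-0.08205574 -0.14500149 -0.00087425]
col225 [178, 177, 175, 173, 171, 170, 169, 168, 168, 166, 155, 133, 110, 102, 116, 145, 173, 189, 195, 196, 187, 168, 147, 133, 128] col300 [160, 159, 157, 156, 156, 157, 159, 161, 161, 157, 146, 127, 107, 100, 115, 144, 171, 187, 194, 196, 197, 196, 197, 197, 197] row215 [168, 168, 171, 173, 174, 172, 170, 163, 149, 134, 127, 127, 128, 129, 130, 131, 131] [198, 199, 200, 202, 203, 203, 201, 194, 181, 169, 163, 162, 161, 159, 158, 157, 156] web col258 [[90, 93, 97], [87, 88, 94], [86, 87, 93], [87, 90, 93], [89, 92, 98], [89, 93, 96], [76, 90, 81], [44, 86, 38], [37, 84, 24], [38, 85, 26], [36, 83, 24], [38, 88, 25], [35, 84, 24]]
edge [-33.3   8.2 -27.8]
edge [-33.4   8.2  26.8]
webtop [-34.1 -36.8  -0.8]
webtop -x [ 30.5 -36.8  -0.8]
```

The rows 228–243 darker band is the green cap's end face, so the top edge is at row 243, which agrees with the plate edge: the TCP sits at coupon-local x of about 17.5. Next I'll work out the approach poses.

```bash
cat >> h.py <<'E'
N=np.array([.4978,-.0968,0]); NY=-19.0; L=[17.5,0,16.2]
def pose(tip=None,th=0,x0z0=None,n=None,l=None):
    n=N if n is None else n; l=L if l is None else l
    c,s=np.cos(np.radians(th)),np.sin(np.radians(th))
    o=np.array([tip[0]+50*c,0,tip[1]+50*s])
    v=o+Ro.from_euler('y',-th,degrees=True).apply(l)
    return n+Ro.from_euler('z',NY,degrees=True).apply(v)/1e3, toolR(NY,th), o
def go(tip,th,**k):
    p,Rt,o=pose(tip,th,**k); a,b=delta(p,Rt); print("tip",tip,"th",th,"origin",o.round(1),"tcp",p.round(4),"move",a.tolist(),b.tolist())
E
python3 - <<'E'
from h import *
go((-18,110),0); go((-18,80),22)
E
```

```text
tip (-18, 110) th 0 origin [ 32.   0. 110.] tcp [ 0.5446 -0.1129  0.1262] move [-27.5, -9.9, 259.1] [0.1, 24.4, -0.2]
tip (-18, 80) th 22 origin [28.4  0.  98.7] tcp [ 0.5342 -0.1093  0.1203] move [-17.5, -4.0, 254.6] [4.8, 24.1, 21.4]
```

>>> {"method": "drive_tool", "body": {
  "series": [
    [-3,-25,25,0,3,0,0],
    [-7,-30,70,0,9,0,0],
    [-10,-30,115,0,15,0,0],
    [-14,-30,160,0,20,0,0],
    [-18,-30,205,0,24,0,0]
  ]
}}

```text
clock: 5.75
tcp_pos: [0.528, -0.0619, 0.1435]
orientation: [-0.337, -2.044, 2.043]
contact_force: [1.0, 0.7, -6.5]
grip_width: 0.009
```

Run:
```python
from h import *
go((-18,80),22);print(r.get_obs()["joints"].round(2))
```

```text
tip (-18, 80) th 22 origin [28.4  0.  98.7] tcp [ 0.5342 -0.1093  0.1203] move [-21.2, 23.2, 42.9] [0.1, 0.2, 22.1]
[ 0.19  0.36 -0.23  1.97  0.11  0.83 -2.  ]
```

>>> {"method": "drive_tool", "body": {
  "series": [
    [-7,5,25,0,0,7,0],
    [-14,14,43,0,0,14,0],
    [-21,23,43,0,0,22,0],
    [-21.2,23.2,42.9,0,0,22,0],
    [-21.2,23.2,42.9,0,0,22,0]
  ]
}}

```text
clock: 6.25
tcp_pos: [0.532, -0.1084, 0.1181]
orientation: [0.754, 2.06, -2.199]
contact_force: [-0.1, 0.1, -7.1]
grip_width: 0.0091
```

Run:
```python
from h import *
go((-18,80),22);o=r.get_obs();print(o["joints"].round(2),o["contact_force"],o["moment"])
for n in("wrist","scene","top"):
    d=r.grab_frame(n); f=d["frame"]
    if n=="scene": f=cv2.resize(f[110:260,130:330],None,fx=4,fy=4)
    if n=="top": f=cv2.resize(f[100:250,220:420],None,fx=4,fy=4)
    cv2.imwrite(f"pics/{n}6.png",f)
```

```text
tip (-18, 80) th 22 origin [28.4  0.  98.7] tcp [ 0.5342 -0.1093  0.1203] move [-3.0, -1.2, 0.2] [-0.0, 0.4, 0.5]
[ 0.05  0.28 -0.04  2.25  0.46  0.28 -2.3 ] [-0.06851612  0.14677021 -7.06862083] [0.39571588 0.70839462 0.0322196 ]
```

View pics/wrist6.png

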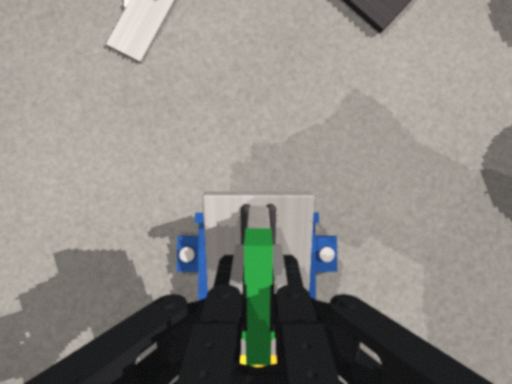

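View pics/scene6.png

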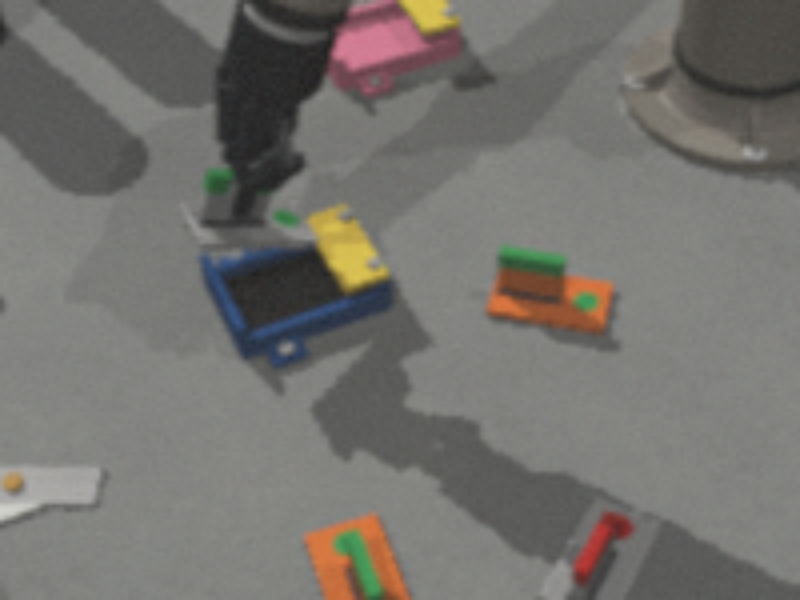

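View pics/top6.png

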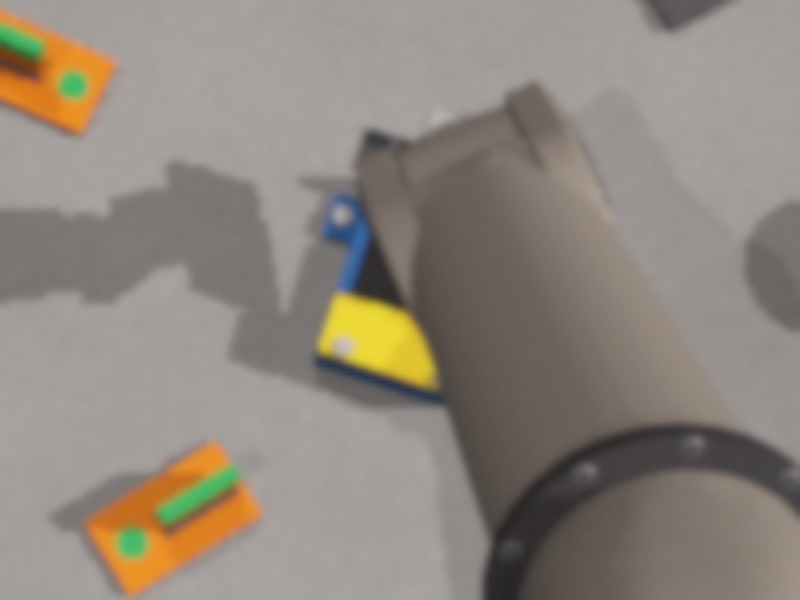

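Run:
```python
from h import *
go((-20,35),20);go((-20,18),20)
```

```text
tip (-20, 35) th 20 origin [27.   0.  52.1] tcp [ 0.5336 -0.1091  0.0733] move [19.7, 43.3, 0.8] [0.1, 0.2, -1.9]
tip (-20, 18) th 20 origin [27.   0.  35.1] tcp [ 0.5336 -0.1091  0.0563] move [26.1, 59.0, 0.8] [0.1, 0.2, -1.9]
```

>>> {"method": "drive_tool", "body": {
  "series": [
    [5,12,0.5,0,0.2,-1.9,0],
    [12,28,0.8,0,0.2,-1.9,0],
    [20,43,0.8,0,0.2,-1.9,0],
    [20,43,0.8,0,0.2,-1.9,0],
    [20,43,0.8,0,0.2,-1.9,0]
  ]
}}

```text
clock: 6.9
tcp_pos: [0.5342, -0.1092, 0.0738]
orientation: [0.739, 2.087, -2.21]
contact_force: [0.8, -0.5, -6.8]
grip_width: 0.0093
```

Run:
```python
from h import *
go((-20,35),20);go((-20,18),20);o=r.get_obs();print(o["joints"].round(2),o["contact_force"],o["moment"])
for n in("wrist","scene"):
    d=r.grab_frame(n); f=d["frame"]
    if n=="scene": f=cv2.resize(f[130:230,150:270],None,fx=6,fy=6,interpolation=cv2.INTER_CUBIC)
    cv2.imwrite(f"pics/{n}7.png",f)
```

```text
tip (-20, 35) th 20 origin [27.   0.  52.1] tcp [ 0.5336 -0.1091  0.0733] move [0.7, 0.3, 0.1] [0.1, -0.0, -0.0]
tip (-20, 18) th 20 origin [27.   0.  35.1] tcp [ 0.5336 -0.1091  0.0563] move [6.6, 16.2, 0.2] [0.1, -0.0, -0.0]
[ 0.02  0.37  0.01  2.25  0.5   0.21 -2.35] [ 0.81502952 -0.47845408 -6.76334704] [0.27893402 0.74573579 0.01174417]
```

View pics/wrist7.png

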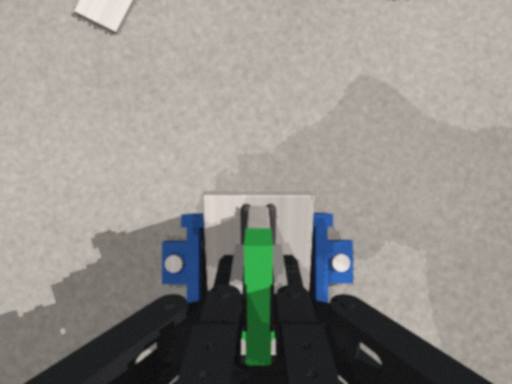

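View pics/scene7.png

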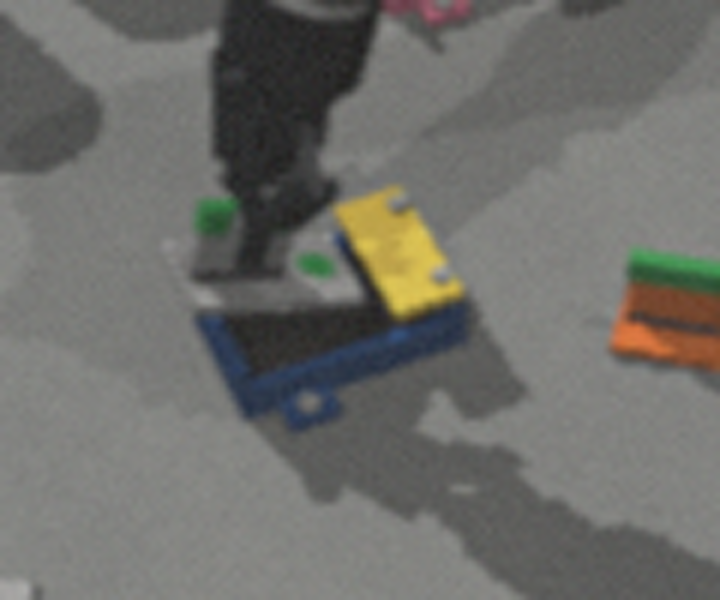

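Laterally centred: nest bolts mid col 257.5, coupon mid 258.5. The scene view shows the tongue at the lip's edge. Joint 6 is close to its limit, so I'll use a bit less tilt going in.

Run:
```python
from h import *
go((-20,22),17);go((-35,18),16.5); go((-50,14),15)
```

```text
tip (-20, 22) th 17 origin [27.8  0.  36.6] tcp [ 0.5354 -0.1098  0.0572] move [5.1, 16.6, 0.4] [0.1, -0.0, -3.1]
tip (-35, 18) th 16.5 origin [12.9  0.  32.2] tcp [ 0.5216 -0.105   0.0527] move [20.5, 15.8, 0.4] [0.1, -0.0, -3.6]
tip (-50, 14) th 15 origin [-1.7  0.  26.9] tcp [ 0.5082 -0.1004  0.0471] move [35.6, 16.2, 0.4] [0.1, -0.0, -5.1]
```

>>> {"method": "drive_tool", "body": {
  "series": [
    [2,8,0.4,0,0,-2,0],
    [5,16.6,0.4,0,0,-3.1,0],
    [5,16.6,0.4,0,0,-3.1,0]
  ]
}}

```text
clock: 7.3
tcp_pos: [0.5361, -0.1103, 0.0571]
orientation: [-0.683, -2.099, 2.2]
contact_force: [-0.8, -0.6, -6.1]
grip_width: 0.0093
```

Run:
```python
from h import *
go((-35,18),16.5); go((-50,14),15);o=r.get_obs();print(o["joints"].round(2),o["contact_force"],o["moment"])
d=r.grab_frame("scene"); f=cv2.resize(d["frame"][130:230,150:270],None,fx=6,fy=6,interpolation=cv2.INTER_CUBIC)
cv2.imwrite(f"pics/s8.png",f)
```

```text
tip (-35, 18) th 16.5 origin [12.9  0.  32.2] tcp [ 0.5216 -0.105   0.0527] move [16.1, -0.3, -0.2] [0.2, -0.1, -0.5]
tip (-50, 14) th 15 origin [-1.7  0.  26.9] tcp [ 0.5082 -0.1004  0.0471] move [31.2, 0.9, -0.2] [0.2, -0.1, -2.0]
[ 0.1   0.42 -0.07  2.22  0.46  0.25 -2.29] [-0.79511358 -0.55850723 -6.13692941] [ 0.23213921  0.66773263 -0.04152334]
```

View pics/s8.png

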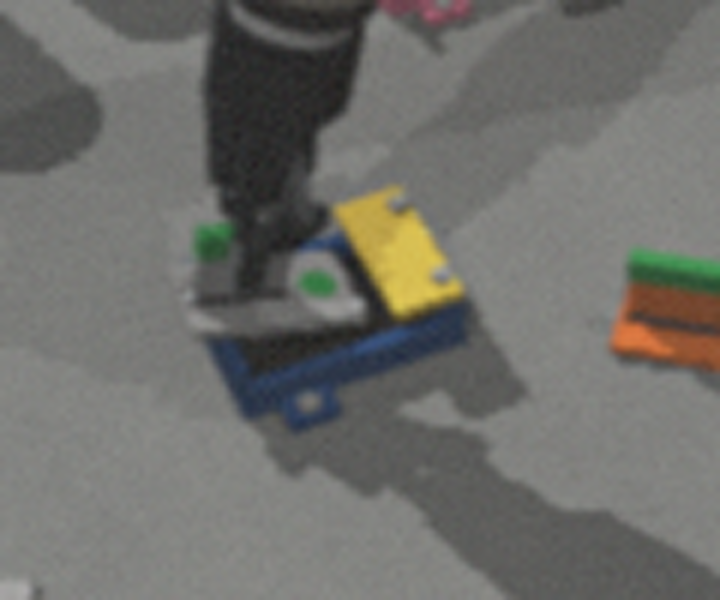

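The tongue is down in the opening and just short of the lip. There's no contact force beyond the weight. Sliding in.

>>> {"method": "drive_tool", "body": {
  "series": [
    [8,0,0,0,0,0,0],
    [16,0,0,0,0,-0.5,0],
    [24,0.5,0,0.1,0,-1,0],
    [31,0.9,0,0.2,0,-2,0],
    [31,0.9,0,0.2,0,-2,0]
  ]
}}

```text
clock: 7.85
tcp_pos: [0.5069, -0.1002, 0.047]
orientation: [-0.639, -2.09, 2.186]
contact_force: [0.1, 0.2, -6.9]
grip_width: 0.0092
```

Run:
```python
from h import *
go((-50,14),15);go((-50,12),10);go((-50,11),5);go((-50,11),0);go((-50,10),0);o=r.get_obs();print(o["joints"].round(2),o["contact_force"],o["moment"])
for n in("wrist","scene"):
    d=r.grab_frame(n); f=d["frame"]
    if n=="scene": f=cv2.resize(f[130:230,150:270],None,fx=6,fy=6,interpolation=cv2.INTER_CUBIC)
    cv2.imwrite(f"pics/{n}9.png",f)
```

```text
tip (-50, 14) th 15 origin [-1.7  0.  26.9] tcp [ 0.5082 -0.1004  0.0471] move [-1.3, 0.2, -0.2] [-0.1, -0.0, 0.1]
tip (-50, 12) th 10 origin [-0.8  0.  20.7] tcp [ 0.5107 -0.1012  0.0397] move [-1.9, 8.0, -0.2] [-0.1, -0.0, -4.9]
tip (-50, 11) th 5 origin [-0.2  0.  15.4] tcp [ 0.5128 -0.102   0.033 ] move [-2.3, 15.0, -0.2] [-0.1, -0.0, -9.9]
tip (-50, 11) th 0 origin [ 0.  0. 11.] tcp [ 0.5143 -0.1025  0.0272] move [-2.4, 21.1, -0.2] [-0.1, -0.0, -14.9]
tip (-50, 10) th 0 origin [ 0.  0. 10.] tcp [ 0.5143 -0.1025  0.0262] move [-2.1, 22.1, -0.2] [-0.1, -0.0, -14.9]
[ 0.09  0.41 -0.07  2.26  0.45  0.25 -2.31] [ 0.14799065  0.18641833 -6.88142016] [0.17292866 0.50666511 0.00721926]
```

View pics/scene9.png

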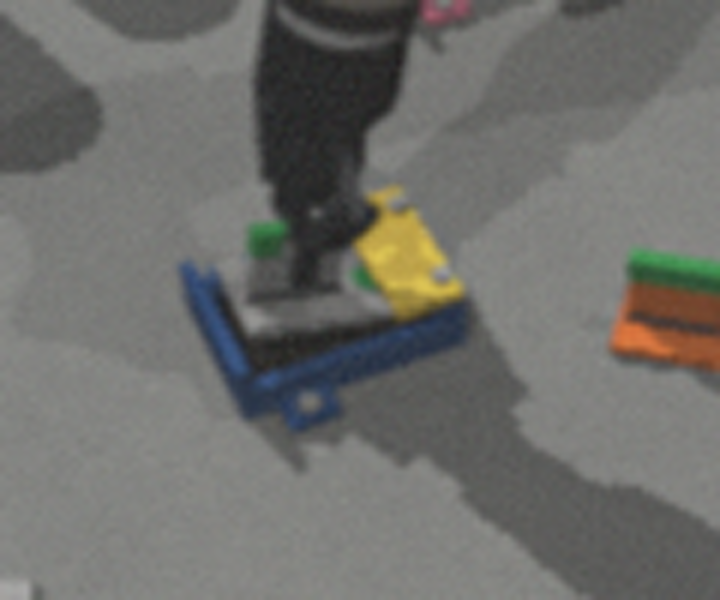

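View pics/wrist9.png

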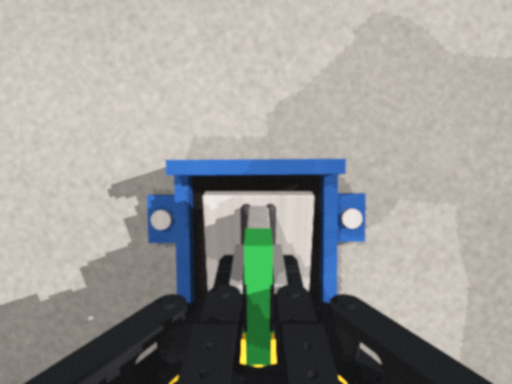

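The tongue is under the lip, the plate lies inside the pocket walls and clear of the stop, and there's no side force. Now I'll lower the other end.

>>> {"method": "drive_tool", "body": {
  "series": [
    [-2,4,0,0,0,-2.5,0],
    [-2,8,0,0,0,-5,0],
    [-2.2,11.5,0,0,0,-7.5,0],
    [-2.3,15,0,0,0,-10,0],
    [-2.3,15,0,0,0,-10,0]
  ]
}}

```text
clock: 8.45
tcp_pos: [0.516, -0.1034, 0.0337]
orientation: [-0.445, -2.061, 2.091]
contact_force: [0.6, 0.3, -6.4]
grip_width: 0.009
```

Run:
```python
from h import *
go((-50,11),5);go((-50,11),0);go((-50,10),0);o=r.get_obs();print(o["joints"].round(2),o["contact_force"],o["moment"])
```

```text
tip (-50, 11) th 5 origin [-0.2  0.  15.4] tcp [ 0.5128 -0.102   0.033 ] move [3.6, 0.3, -0.3] [0.0, -0.2, -0.2]
tip (-50, 11) th 0 origin [ 0.  0. 11.] tcp [ 0.5143 -0.1025  0.0272] move [2.5, 6.3, -0.3] [0.0, -0.2, -5.2]
tip (-50, 10) th 0 origin [ 0.  0. 10.] tcp [ 0.5143 -0.1025  0.0262] move [2.6, 7.3, -0.3] [0.0, -0.2, -5.2]
[ 0.27  0.5  -0.25  2.11  0.31  0.48 -2.12] [ 0.55322661  0.31079035 -6.3556382 ] [ 0.04307563  0.11248704 -0.01075182]
```

>>> {"method": "drive_tool", "body": {
  "series": [
    [2,2,0,0,0,-2,0],
    [2.5,4,0,0,0,-4,0],
    [2.5,6.3,0,0,0,-5.2,0],
    [2.5,6.3,0,0,0,-5.2,0]
  ]
}}

```text
clock: 8.85
tcp_pos: [0.5149, -0.1031, 0.027]
orientation: [-0.346, -2.041, 2.039]
contact_force: [-0.3, 0.2, -6.6]
grip_width: 0.0089
```

Run:
```python
from h import *
go((-50,10),0);o=r.get_obs();print(o["joints"].round(2),o["contact_force"],o["moment"])
for n in("wrist","scene"):
    d=r.grab_frame(n); f=d["frame"]
    if n=="scene": f=cv2.resize(f[130:230,150:270],None,fx=6,fy=6,interpolation=cv2.INTER_CUBIC)
    cv2.imwrite(f"pics/{n}10.png",f)
```

```text
tip (-50, 10) th 0 origin [ 0.  0. 10.] tcp [ 0.5143 -0.1025  0.0262] move [0.7, 0.8, -0.4] [0.1, -0.2, -0.0]
[ 0.31  0.54 -0.28  2.04  0.26  0.59 -2.06] [-0.3106473   0.18671219 -6.59710683] [ 0.07901318 -0.1217544   0.04416884]
```

View pics/scene10.png

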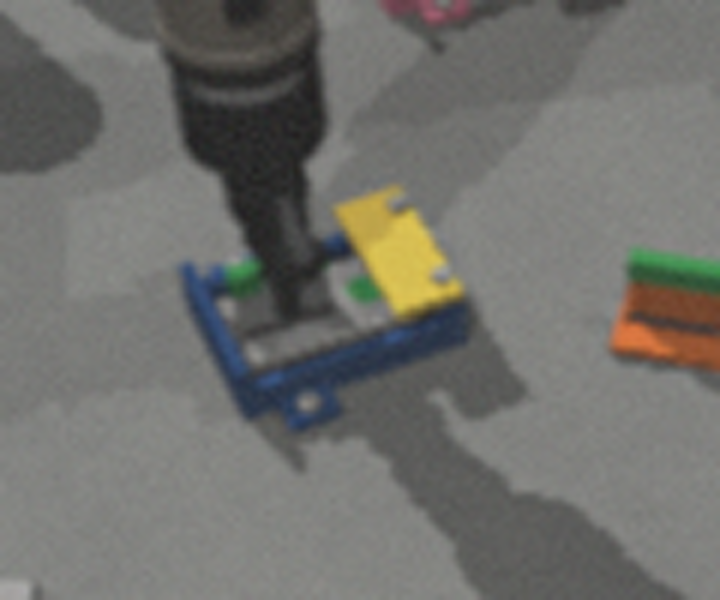

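View pics/wrist10.png

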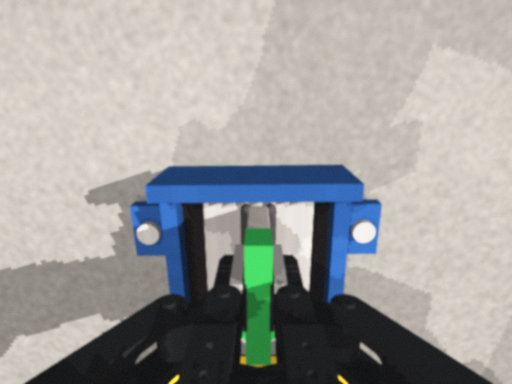

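>>> {"method": "drive_tool", "body": {
  "series": [
    [0.5,1,0,0,0,0,0],
    [0.5,2,0,0,0,0,0],
    [0.5,2,0,0,0,0,0],
    [0.5,2,0,0,0,0,0]
  ]
}}

```text
clock: 9.35
tcp_pos: [0.5137, -0.1025, 0.0262]
orientation: [-0.346, -2.041, 2.041]
contact_force: [-4.2, 0.8, 7.1]
grip_width: 0.0091
```

It's seated: the force went from −6.6 to +7 N at TCP z 0.026, as the floor height predicts. Releasing.

>>> {"method": "drive_tool", "body": {
  "series": [
    [0,-0.3,0,0,0,0,0],
    [0,-0.3,0,0,0,0,0],
    [0,-0.3,0,0,0,0,40],
    [0,-0.3,0,0,0,0,40],
    [0,-0.3,0,0,0,0,40]
  ]
}}

```text
clock: 9.85
tcp_pos: [0.5143, -0.1025, 0.0269]
orientation: [-0.347, -2.041, 2.041]
contact_force: [-0.3, -0.4, -0.1]
grip_width: 0.0399
```

Run:
```python
from h import *
o=r.get_obs();print(o["tcp_pos"],o["contact_force"],o["grip_width"])
d=r.grab_frame("wrist"); cv2.imwrite("pics/w11.png",d["frame"])
```

```text
[ 0.51430636 -0.1025294   0.02690352] [-0.31872708 -0.36523159 -0.11270565] 0.039899934017834496
```

View pics/w11.png

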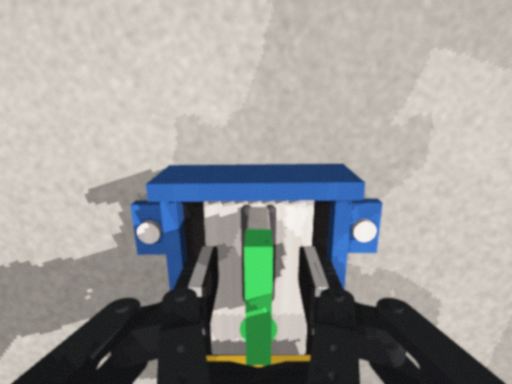

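The web stands clear between the open fingers, centred at col 258. Retreating straight up, then back for a look.

>>> {"method": "drive_tool", "body": {
  "series": [
    [0,-30,0,0,0,0,40],
    [0,-75,0,0,0,0,40],
    [0,-120,0,0,0,0,40],
    [-10,-165,0,0,0,0,40],
    [-20,-200,0,0,0,0,40]
  ]
}}

```text
clock: 10.4
tcp_pos: [0.5333, -0.1091, 0.2301]
orientation: [-0.35, -2.042, 2.043]
contact_force: [1.2, -0.5, -0.2]
grip_width: 0.04
```

>>> {"method": "drive_tool", "body": {
  "series": [
    [0,0,0,0,0,0,40],
    [0,0,0,0,0,0,40],
    [0,0,0,0,0,0,40]
  ]
}}

```text
clock: 10.7
tcp_pos: [0.5322, -0.109, 0.2289]
orientation: [-0.347, -2.041, 2.042]
contact_force: [-0.5, -0.7, -0.8]
grip_width: 0.0403
```

Run:
```python
from h import *
d=r.grab_frame("wrist"); o=r.get_obs(); print(o["tcp_pos"],o["clock"],o["contact_force"],abs(o["qvel"]).max()); cv2.imwrite("pics/w12.png",d["frame"])
for nm,c in(("G",G),("Y",Y)):
  for b in blobs(d,*c,60)[0]: print(nm,b[0],b[1],cv2.boxPoints(b[2]).round(0).tolist(),ray(d,b[1],.063).round(4))
n=r.grab_frame("scene"); cv2.imwrite("pics/s12.png",cv2.resize(n["frame"][130:340,150:330],None,fx=2.8,fy=2.8))
t=r.grab_frame("top")
for b in blobs(t,*RD)[0]: print("red",b[0],b[1])
cv2.imwrite("pics/t12.png",t["frame"])
# expected pixels for coupon centred
R=Ro.from_euler('z',NY,degrees=True)
P=[N+R.apply(v)/1e3 for v in([45,0,63],[-10,0,63],[50,28,18],[50,-28,18],[57,39,10])]
print(proj(d,P).round(1))
```

```text
[ 0.53202183 -0.10889093  0.22851058] 10.75 [0.08958653 0.02174976 0.16973639] 0.006653530018591928
G 234 [ 32.6 150.3] [[24.0, 142.0], [41.0, 142.0], [41.0, 158.0], [24.0, 158.0]] [0.6288 0.0894 0.063 ]
G 768 [257.7 199.1] [[250.0, 167.0], [266.0, 167.0], [266.0, 229.0], [250.0, 229.0]] [ 0.5101 -0.1008  0.063 ]
Y 2614 [257.6 246. ] [[216.0, 264.0], [216.0, 230.0], [300.0, 230.0], [300.0, 264.0]] [ 0.4599 -0.0833  0.063 ]
Y 183 [503.7 376.5] [[492.0, 371.0], [511.0, 371.0], [511.0, 383.0], [492.0, 383.0]] [ 0.1884 -0.3147  0.063 ]
red 246 [469.8  73.2]
red 78 [179.6 154.9]
red 26 [186.5 176. ]
[[257.9 168.3]
 [258.  219.9]
 [232.8 154.8]
 [282.9 154.7]
 [223.5 147.4]]
```

View pics/w12.png

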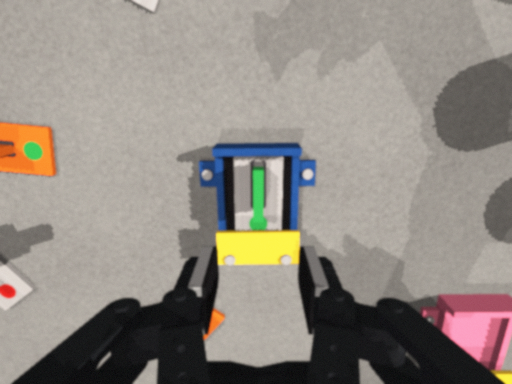

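View pics/s12.png

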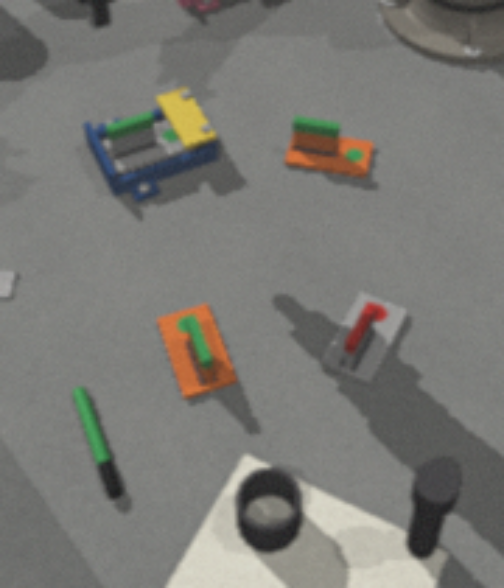

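View pics/t12.png

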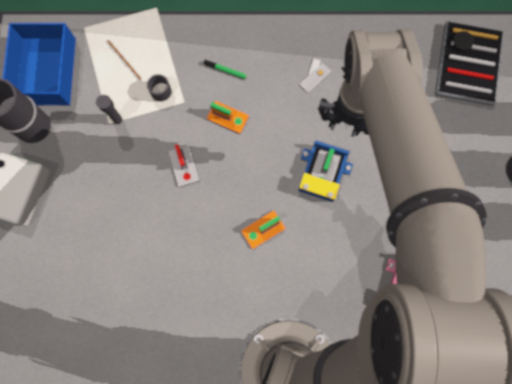

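The coupon lies flat in the pocket: plate cols 233–284, web straight along col 258, tongue end under the lip. The red coupon is unmoved at (179.6,154.9), the torch is standing, and the arm is still and clear. Handing in.

```bash
python3 -c "
from bench import r
print(r.hand_in())"
```

```text
the job is handed in; nothing more can be done
None
```

The green coupon is in the blue nest, flat on the pocket floor with its tongue under the yellow lip, and the job is handed in. No verdict was reported.

I gripped it by the web and took the tongue in at about 20°, easing to 15° because joint 6 was near its limit. I then lowered the other end until the floor carried the weight, let go and lifted clear, at 10.75 s on the clock.

**Last checks:**
- **Fit:** the web lies along the nest's axis. Its end is about 2 px (roughly 2 mm) from where a centred coupon's would be, with no visible sideways offset.
- **Seating:** the floor took the load with the tool at the height predicted for a flat plate.
- **Bystanders:** the red coupon is at the same pixels as at the start. The torch looks upright and unmoved, judged by eye.
- **Arm:** no outside force, and the arm still and about 200 mm above the nest.

**Disagreement:** the cameras differed by about 6 mm on the web's x position. I put this down to the green cap's painted end face showing in the wrist view, and used the plate edges instead.

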